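# Refit the service cover of a bench module and hold it shut

### The job

Turn the brass quarter-turn fastener in the module's open service bay until its slot lines up with the two yellow marks on the frame, and take your hand off it. Then pick up the teal cover panel by its black grip, lower it over the fastener into the bay, the fastener's head passing through the panel's slot, and press it down flush with the top of the module against its sprung seal. Hold it pressed there for a couple of seconds and finish still holding it down, without letting go; leave the other things on the bench where they stand.

Things in the scene. Friction and masses are not known exactly. Their poses are not given: they have to be found in the camera images.
- bay (a point): Centre of the bay opening, 128 (x) x 168 (y) mm, level with the flat top of the fixed off-white bench module, a box 220 (x) x 240 (y) x 120 mm high. Axes are the module's, z up; it stands turned a little about the vertical. Two yellow marks on its top lie on the line y = +52 mm, parallel to its x, either side of the fastener.
- stud_head (a point): Centre of the brass fastener's head, an upright bar 34 long (its x) x 12 thick (its y) x 26 mm tall on a thin shaft, with a dark slot along its top. It stands in the bay at module x = 0, y = +52 mm, the head 4 to 30 mm above the module's top face. It turns in place about the vertical with light friction (0.06 N m) and stays where left.
- stud (a joint): Angle of the fastener in rad, counter-clockwise seen from above: 0 = its slot (long side) parallel to the module's x, in line with the yellow marks; it starts turned 0.6 to 1.4 rad away on the positive side. Stops at -0.5 and 1.6; there is no stop or click at 0.
- seal (a joint): Travel in m of the black sprung seal frame inside the bay opening: 0 = up (its top 2 mm below the module's top face), 0.006 = fully down on its stop. The spring pushes up with 6 N at 0 and 12 N at 0.006; with the panel's own weight helping, pressing the panel all the way takes about 8 N of push.
- panel_grip (a point): Point on the black grip rib in the middle of the loose teal cover panel, 33 mm above the panel's underside. The rib is 14 thick (x) x 64 long (y) and reaches from 8 to 46 mm above the underside. Axes are the panel's, z up. Fitted, they match the module's and this point is above the bay's centre, 25 mm above the module's top face when flush.
- panel: Cover panel, 120 (x) x 160 (y) x 8 mm thick, about 0.3 kg, lying grip up on the bench; origin: centre of its underside. Its slot, 42 (x) x 20 (y) mm, is centred at x = 0, y = +52 mm, between two yellow marks. It has 4 mm of play all round in the bay and on the fastener; its underside is 2 mm below the module's top face when resting on the seal, 8 mm when flush.
- amber_a: Bystander: amber bottle, 52 mm across, 100 mm tall, origin under its centre; leave it alone.
- amber_b: Bystander: amber bottle, 60 mm across, 120 mm tall, origin under its centre; leave it alone.
- beaker: Bystander: glass beaker, 68 mm across, 85 mm tall, origin under its centre; leave it alone.
- driver: Bystander: screwdriver lying on the bench; leave it alone.
- screwtray: Bystander: yellow tray 90 x 70 x 22 mm, origin under its centre; leave it alone.
- pot: Bystander: white jar, 48 mm across, 50 mm tall, origin under its centre; leave it alone.
Things that resemble listed ones, but are neither listed nor needed, are in the scene too. Of the things like the panel, leave any that is green or purple; of the rest the larger one is meant.

How it is judged:
On the way, in this order (a step that is already met when the one before it is completed fails the run):
1. the fastener's slot is lined up with the marks and the hand is off it (value of joint stud between -0.15 and 0.15 rad and contact force between the fingers and stud below 0.3 N), for 0.2 s.
2. the panel is in the bay over the fastener and pressed flush by the hand for a second (value of joint seal above 0.0042 m and horizontal distance between panel_grip and bay below 0.008 m and z of panel_grip in the frame of bay below 0.028 m and angle between panel_grip's own z axis and vertical below 0.05 rad and angle between the x axis of panel_grip and the x axis of bay, either way round below 0.1 rad and contact force between the fingers and panel above 2 N and value of joint stud between -0.3 and 0.3 rad), for 1 s.
At the end, for the whole second after the job is handed in: Hand still on the panel (over 2 N), seal pressed in over 4.2 of its 6 mm, grip point within 8 mm of the bay centre and under 28 mm above the module top, panel level within 0.05 rad and square within 0.1 rad, fastener within 0.3 rad of the marks (all of step 2); the arm keeps its last pose, push and grip.
It fails at once if a bystander is pushed away or upset (distance of any of amber_a, amber_b, beaker, driver, screwtray, pot from where it was at the start of the episode above 0.03 m or angle between any of amber_a, amber_b, beaker, screwtray, pot's own z axis and vertical above 0.5 rad).
It also fails if it takes over 58 s, if anything falls off the work surface, if the arm or the gripper's body presses on something with over 40 N, if the wrist force passes 120 N, or if a joint passes its speed limit or range.

### The arm

A 6-joint arm with a two-finger parallel gripper is mounted at the origin on the work surface. World frame = base frame: x ahead of the robot, y to its left, z up, the work surface at z = 0. Lengths are in m, angles in rad, forces in N, time in s.
With the tool pointing down it reaches from about 0.35 to 1 m from the base axis. Payload 7.1 kg.
Tool frame: the origin (TCP) lies midway between the tips of the shut fingers; the grasp point (between the pads) lies robot.pinch_z behind it (robot.pinch_z is the distance from the TCP to the grasp point, in m); z points along the fingers, y is the direction in which the jaws open and shut (so a half turn about z gives the same grasp; the last joint's range is limited). The gripper opens to 85 mm and grips with 20 to 120 N. Pads are 22 mm wide; open, the fingers measure 114 mm over their backs; the gripper's body (76 mm by 85 mm) begins 54 mm behind the grasp point. The pads swing forward as they close: fully open they stand 13 mm farther back than shut.
Start: joints at [1.121, 0.423, 1.63, -0, 1.089, -0.019], TCP at [0.261, 0.568, 0.231] pointing down, gripper open.
Joint ranges: [-3, 3], [-0.9, 2.11], [0.09, 2.58], [-1.31, 4.45], [0.11, 2.69], [-2.54, 2.54]. Speed limits (rad/s): [2.39, 2.39, 3.01, 3.14, 3.14, 3.14].

### API

Orientations are given as a unit quaternion [w, x, y, z].
In Python, from station import sensors, imaging, order, robot gives the robot as it stands.
- The arm moves only by the tool servo_tool, never from a script. Its argument "steps" is text: rows parted by semicolons, each of 5 numbers parted by spaces: the shift along the world's x, y, z in m, then the turn about the world's z in rad, then the closure in counts, from 0 (fully open) to 255 (shut). In form: tx ty tz yaw jaw; .... A call has 1 to 12 rows; each row shifts and turns the commanded pose from where the row before left it; what a row does not reach is not made up. A row lasts 1/8 s, in which the tool goes at most 62.5 mm and 10.7 degrees, less where a joint would pass 70% of its speed; a pose out of reach is approached as far as the arm can. A call is refused whole if a number of a shift passes 0.0625 or a number of a turn 0.188, either way. A call with a gripper value outside its range is refused whole. The fingers move at their own pace and stop on an object; "grip_force" is the grip in N (left out, the last holds). Time passes only in rows, so rows that do not move let the fingers close. It gives the time, the measured TCP pose, the force and the opening at its end, in the units of the state.
- sensors.get_state(): the state, without advancing time (a new reading comes with each control period).
- imaging.read_camera(name): name is "scene" or "top" or "wrist"; returns a dict with "frame" (480x640x3 uint8, red, green, blue), "range_z" (480x640 float32, m along the optical axis (not along the pixel's ray), 0 where there is no reading), "camera_matrix" (3x3 intrinsics, pixels), "T" (4x4, takes a point from camera to world coordinates). Camera axes: x right, y up, looking along -z (the intrinsics and any distortion apply to the point x, -y, -z); pixel columns grow to the right and rows downward; lengths in m; the calibration is good to about 2 mm. A picture is of the moment at which its call begins.
- order.finish_job(): hands the job in, once; it reports no verdict.
The state is a dict: "t": time; "joint_positions": joint angles; "qvel": joint speeds; "tau": joint torques, N m; "tcp_pos": TCP position; "orientation": TCP orientation; "contact_force": force on the tool from outside, world axes, zero at the start; "torque": the same for the moment, N m; "grip_width": opening from 0.0 (shut) to 1.0 (fully open).
Only numpy, scipy, OpenCV 4.12 (cv2) and the standard library are available. Lean on these libraries where they do the work, as an engineer would, in place of code of your own. Each camera call takes 0.05 s, during which the arm holds its last target.

## Working session

There is one attempt and no reset: what is moved stays moved. The work goes in short steps, Python scripts to look and compute and a tool call to move; the robot and the scene stay as the last step left them, time stands still between calls to the robot, and variables do not carry over. Pictures are saved under pics/ and viewed, and the job is handed in when it is done.

Besides the shell and the picture viewer there is one more tool, called after "Emit:" as name(argument=value, ...), one argument or row to a line, values as JSON. servo_tool: Moves the arm, as the interface text tells. Its arguments: {"type":"object","properties":{"steps":{"type":"string"},"grip_force":{"type":"number"}},"required":["steps"]}

```bash
mkdir -p pics; ls; cat > h.py <<'E'
from station import sensors, imaging, order, robot
import numpy as np, cv2
def snap(n,tag):
    d=imaging.read_camera(n); np.savez(f'pics/{tag}.npz',**{k:np.asarray(v) for k,v in d.items()})
    cv2.imwrite(f'pics/{tag}.png',d['frame'][:,:,::-1]); return d
def load(tag): return dict(np.load(f'pics/{tag}.npz'))
def ray(d,u,v):
    K=d['camera_matrix'];x=(u-K[0,2])/K[0,0];y=(v-K[1,2])/K[1,1]
    return d['T'][:3,:3]@np.array([x,-y,-1.]),d['T'][:3,3]
def atz(d,u,v,z):
    r,o=ray(d,u,v); return o+r*(z-o[2])/r[2]
def dep(d,u,v):
    r,o=ray(d,u,v); return o+r*d['range_z'][int(round(v)),int(round(u))]
def crop(tag,u0,v0,u1,v1,out,s):
    im=cv2.imread(f'pics/{tag}.png')[v0:v1,u0:u1]; cv2.imwrite(f'pics/{out}.png',cv2.resize(im,None,fx=s,fy=s,interpolation=cv2.INTER_CUBIC))
E
python3 - <<'E'
from h import *
for n in['scene','top','wrist']: d=snap(n,n+'0'); print(n,d['T'][:3].round(3).tolist(),d['camera_matrix'].round(1).tolist())
s=sensors.get_state(); print(s); print([a for a in dir(robot) if a[0]!='_'],robot.pinch_z)
E
```

```text
pics
scene [[-0.807, -0.394, 0.44, 1.029], [0.59, -0.557, 0.584, 0.622], [0.015, 0.731, 0.682, 0.83]] [[438.2, 0.0, 317.7], [0.0, 438.2, 232.9], [0.0, 0.0, 1.0]]
top [[-0.029, 0.992, -0.12, 0.411], [-0.999, -0.031, -0.019, 0.005], [-0.023, 0.119, 0.993, 1.279]] [[499.3, 0.0, 326.3], [0.0, 499.3, 234.6], [0.0, 0.0, 1.0]]
wrist [[0.417, -0.868, -0.269, 0.192], [0.909, 0.398, 0.124, 0.6], [-0.001, -0.296, 0.955, 0.374]] [[416.2, 0.0, 317.3], [0.0, 416.2, 243.2], [0.0, 0.0, 1.0]]
{'t': 0.15, 'joint_positions': array([ 1.12099736e+00,  4.23688282e-01,  1.63054085e+00, -2.58868301e-05,
        1.08862772e+00, -1.89752330e-02]), 'qvel': array([-0.0017236 , -0.00219463, -0.00328571, -0.00105904, -0.00105134,
       -0.00094081]), 'tau': array([-2.71060128e-05, -5.57761931e+01, -2.82016897e+01, -4.52747599e-05,
        4.76283705e-03, -6.95504173e-05]), 'tcp_pos': array([0.26078373, 0.56749457, 0.23069955]), 'orientation': array([-1.35652663e-04,  2.13743882e-01,  9.76889530e-01, -6.17478470e-04]), 'contact_force': array([-0.92553342,  0.72317926, -0.42942134]), 'torque': array([-0.0078702 , -0.01253717,  0.0176665 ]), 'grip_width': 0.9965201986084771}
['MotionError', 'pinch_z'] 0.0187
```

View pics/scene0.png

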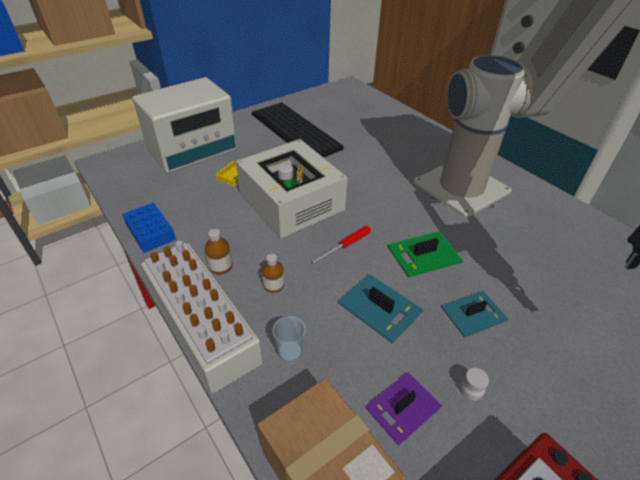

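View pics/top0.png

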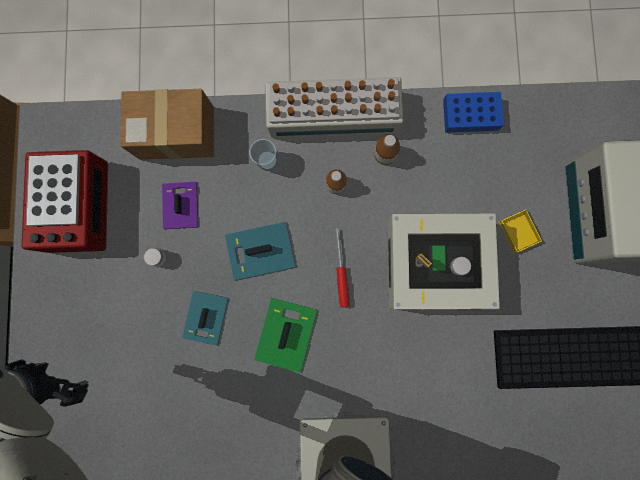

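View pics/wrist0.png

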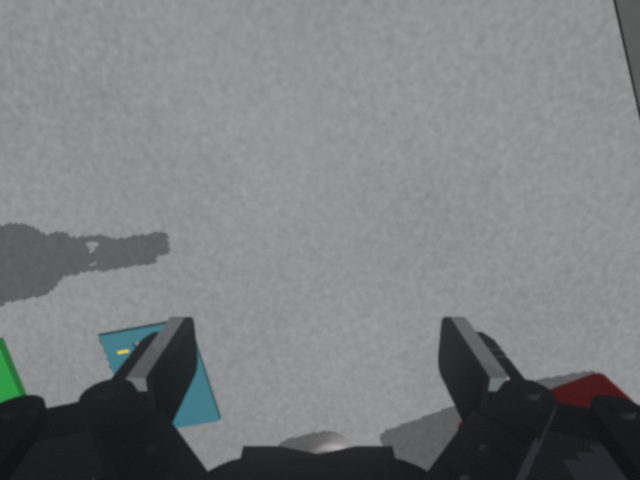

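Candidates for the panel in the top view are the large teal at (262,250), small teal at (206,318), green at (287,335) and purple at (180,205). I choose the large teal. The module is at (444,262), with the brass bar near (424,261). I'll crop both.

```bash
python3 - <<'E'
from h import *
crop('top0',215,210,310,290,'c1',8)
crop('top0',380,205,510,320,'c2',6)
E
```

```text
(no output)
```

View pics/c1.png

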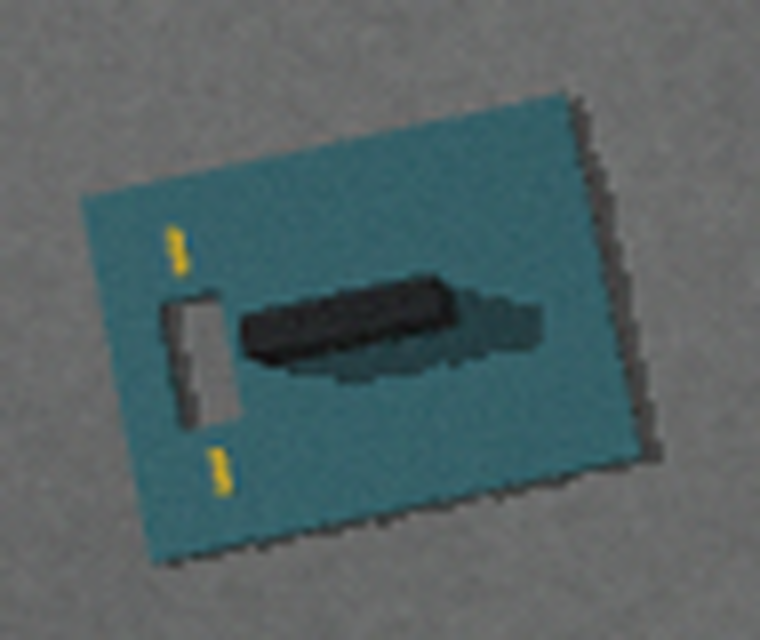

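View pics/c2.png

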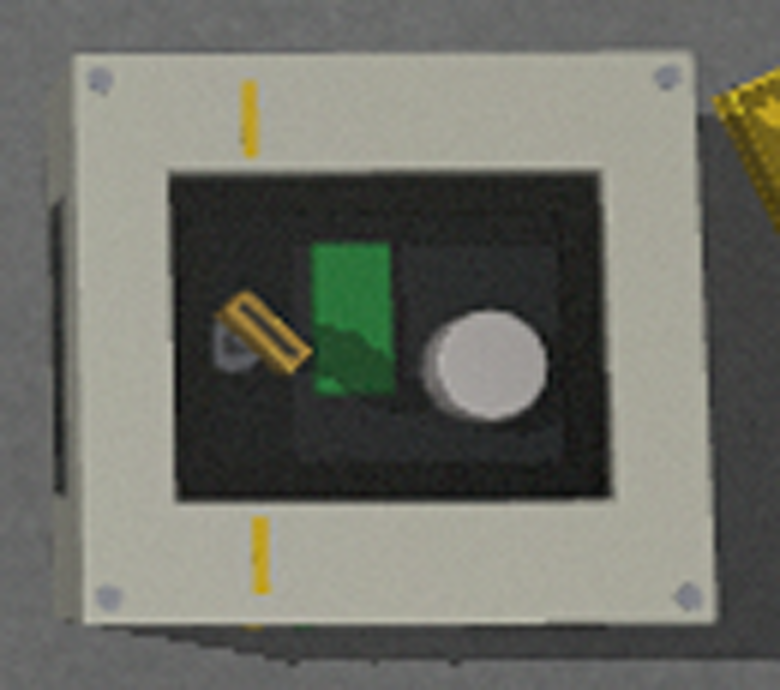

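The first crop confirms the large teal panel, with its slot and marks at the left end. In the second, the brass bar is skewed at about (424,260), with yellow marks at (422,225) and (423.5,297).

```bash
python3 - <<'E'
from h import *
d=load('top0')
f=lambda l,s,o,z:np.array([atz(d,u/s+o[0]-.5+.5/s,v/s+o[1]-.5+.5/s,z) for u,v in l])
o=(380,205)
bay=f([(168,172),(599,171),(612,499),(176,501)],6,o,.12)
out=f([(73,55),(692,52),(717,622),(84,623)],6,o,.12)
mk=f([(250,119),(261,556)],6,o,.12)
for n,q in(('bay',bay),('out',out)):
    print(n,q.mean(0).round(4),[round(float(np.linalg.norm(q[i]-q[(i+1)%4])),4) for i in range(4)])
    for a,b in((3,0),(2,1)): e=q[a if 0 else b]-q[a]; print(' xang',np.arctan2(e[1],e[0]).round(4))
    for a,b in((1,0),(2,3)): e=q[b]-q[a]; print(' yang-90',(np.arctan2(e[1],e[0])-np.pi/2).round(4))
e=mk[0]-mk[1];print('mk',mk.mean(0),np.arctan2(e[1],e[0]))
st=f([(242,292),(312,352),(292,375),(218,315)],6,o,.15)
print('stud',st.mean(0),[np.linalg.norm(st[i]-st[(i+1)%4]).round(4) for i in range(4)],[np.arctan2(*(a)[[1,0]]).round(3) for a in (st[0]-st[1],st[3]-st[2])])
o=(215,210)
p=f([(80,199),(568,93),(641,458),(153,565)],8,o,.008)
print('panel',p.mean(0),[np.linalg.norm(p[i]-p[(i+1)%4]).round(4) for i in range(4)],[np.arctan2(*(a)[[1,0]]).round(4) for a in (p[0]-p[1],p[3]-p[2],p[0]-p[3],p[1]-p[2])])
r=f([(242,318),(432,277),(452,300),(447,322),(255,345),(240,340)],8,o,.046)
print('rib',r)
# depth check
for u,v in[(400,260),(424,260),(262,247),(470,225)]: print(u,v,dep(d,u,v).round(4))
E
```

```text
bay [ 0.4824 -0.2438  0.12  ] [0.1663, 0.1263, 0.166, 0.1271]
 xang -0.0243
 xang -0.0263
 yang-90 -0.0294
 yang-90 -0.0247
out [ 0.4823 -0.2446  0.12  ] [0.24, 0.2193, 0.2399, 0.2195]
 xang -0.0255
 xang -0.026
 yang-90 -0.0278
 yang-90 -0.0268
mk [ 0.48361171 -0.19277251  0.12      ] -0.026773471959459377
stud [ 0.48241413 -0.19161973  0.15      ] [np.float64(0.0342), np.float64(0.0115), np.float64(0.0353), np.float64(0.0126)] [np.float64(0.819), np.float64(0.848)]
panel [0.5289003 0.2014044 0.008    ] [np.float64(0.1608), np.float64(0.1201), np.float64(0.159), np.float64(0.1203)] [np.float64(1.7547), np.float64(1.7563), np.float64(0.1907), np.float64(0.176)]
rib [[0.52954172 0.23240402 0.046     ]
 [0.54050252 0.17297528 0.046     ]
 [0.53312394 0.16685301 0.046     ]
 [0.52631036 0.16851773 0.046     ]
 [0.52099373 0.22842981 0.046     ]
 [0.522697   0.2330926  0.046     ]]
400 260 [ 0.4864 -0.1418  0.1199]
424 260 [ 0.4828 -0.192   0.1493]
262 247 [0.5344 0.19   0.0422]
470 225 [ 0.5632 -0.3086  0.1175]
```

Emit:
servo_tool(
  steps="0.018 -0.06 0 -0.15 0;0.018 -0.06 0 -0.15 0;0.018 -0.06 0 -0.15 0;0.018 -0.06 0 -0.15 0;0.018 -0.06 0 -0.15 0;0.018 -0.06 0 -0.15 0;0.018 -0.06 0 -0.15 0;0.018 -0.06 0 -0.15 0;0.018 -0.06 0 -0.15 0;0.018 -0.06 0 -0.15 0;0.018 -0.06 0 -0.15 0;0.018 -0.06 0 -0.15 0",
)

```text
t: 1.65
tcp_pos: [0.4767, -0.1527, 0.2314]
orientation: [0.0, 0.899, 0.437, 0.0]
contact_force: [1.7, 1.6, 0.2]
grip_width: 1.003
```

Emit:
servo_tool(
  steps="0.007 -0.039 0 -0.07 0;0 0 0 0 0;0 0 0 0 0",
)

```text
t: 2.02
tcp_pos: [0.4829, -0.1889, 0.2309]
orientation: [-0.001, 0.913, 0.408, -0.0]
contact_force: [-0.6, 0.5, 0.4]
grip_width: 1.0
```

```bash
python3 - <<'E'
from h import *
d=snap('wrist','w1'); s=sensors.get_state(); print(s['tcp_pos'],s['orientation'])
print(d['T'][:3].round(3).tolist())
E
```

```text
[ 0.48293293 -0.1884462   0.2310361 ] [-4.75702739e-04  9.12684450e-01  4.08664636e-01 -2.87792586e-04]
[[0.746, 0.636, 0.198, 0.534], [-0.666, 0.713, 0.22, -0.132], [-0.001, -0.296, 0.955, 0.374]]
```

View pics/w1.png

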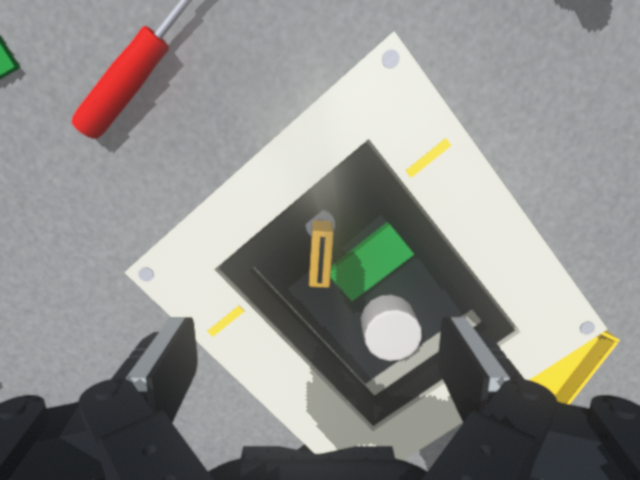

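The wrist view shows the bar at about (321,255), yellow marks at (428,157) and (226,321), and the bay corners (369,140), (516,331), (374,426) and (217,268).

```bash
python3 - <<'E'
from h import *
crop('w1',200,120,540,440,'c3',2.3)
crop('w1',290,200,360,300,'c4',6)
E
```

```text
(no output)
```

View pics/c3.png

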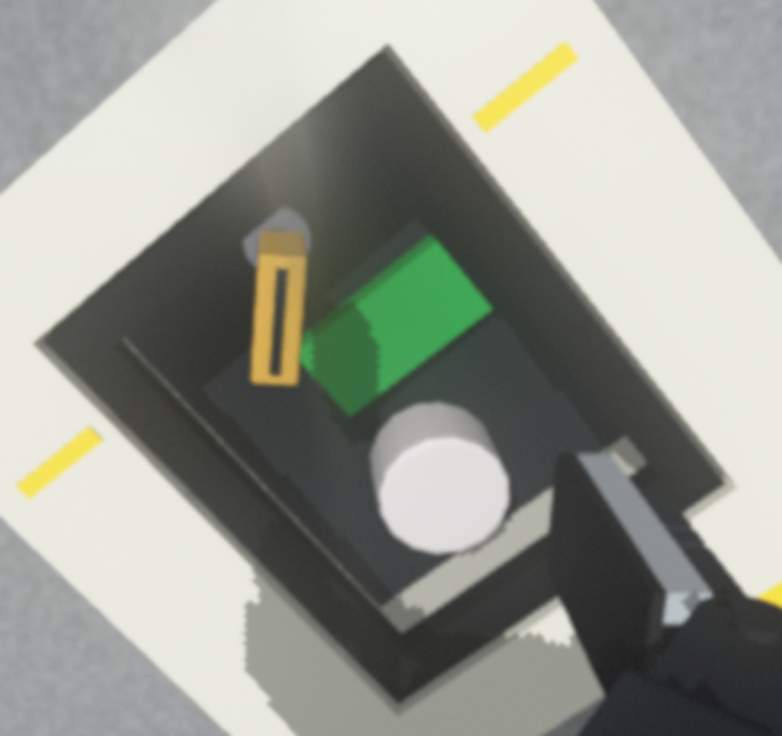

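View pics/c4.png

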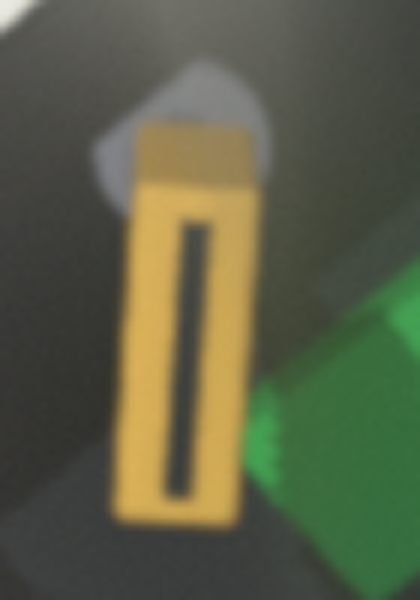

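```bash
python3 - <<'E'
from h import *
d=load('w1')
f=lambda l,s,o,z:np.array([atz(d,u/s+o[0]-.5+.5/s,v/s+o[1]-.5+.5/s,z) for u,v in l])
A=lambda e:float(np.arctan2(e[1],e[0]).round(4))
b=f([(388,46),(734,485),(400,712),(37,343)],2.3,(200,120),.12)
print('bay',b.mean(0).round(4),[np.linalg.norm(b[i]-b[(i+1)%4]).round(4) for i in range(4)],[A(b[i]-b[(i+1)%4]) for i in range(4)])
mk=f([(525,87),(60,462)],2.3,(200,120),.12); print('mk',mk.mean(0),A(mk[0]-mk[1]))
s=f([(133,184),(262,189),(241,526),(114,519)],6,(290,200),.15)
print('stud',s.mean(0),[np.linalg.norm(s[i]-s[(i+1)%4]).round(4) for i in range(4)],A(s[0]-s[3]),A(s[1]-s[2]))
sl=f([(197,222),(178,497)],6,(290,200),.15);print('slot',sl.mean(0),A(sl[0]-sl[1]))
print(dep(d,390,332),dep(d,370,250))
E
```

```text
bay [ 0.481  -0.2441  0.12  ] [np.float64(0.1659), np.float64(0.1261), np.float64(0.1665), np.float64(0.1264)] [1.5443, -0.0215, -1.5954, 3.1157]
mk [ 0.48222329 -0.19228983  0.12      ] -0.0266
stud [ 0.4822819  -0.19198977  0.15      ] [np.float64(0.012), np.float64(0.034), np.float64(0.0123), np.float64(0.0337)] 0.7829 0.7928
slot [ 0.48202736 -0.19227963  0.15      ] 0.7789
[ 0.47016959 -0.28410054  0.0958544 ] [ 0.49786851 -0.23090471  0.07614357]
```

Emit:
servo_tool(
  steps="-0.0005 -0.0035 -0.02 -0.056 0;0 0 -0.03 0 0;0 0 -0.03 0 0;0 0 -0.027 0 0;0 0 0 0 0;0 0 0 0 0",
  grip_force=20,
)

```text
t: 2.82
tcp_pos: [0.4835, -0.1924, 0.1252]
orientation: [0.0, 0.924, 0.383, 0.0]
contact_force: [-0.8, 0.3, -0.4]
grip_width: 1.001
```

Emit:
servo_tool(
  steps="0 0 0 0 120;0 0 0 0 200;0 0 0 0 255;0 0 0 0 255;0 0 0 0 255;0 0 0 0 255;0 0 0 0 255;0 0 0 0 255",
)

```text
t: 3.82
tcp_pos: [0.4823, -0.1924, 0.1246]
orientation: [-0.001, 0.924, 0.382, -0.0]
contact_force: [-3.5, 3.7, 6.0]
grip_width: 0.139
```

Emit:
servo_tool(
  steps="0 0 0 -0.1 255;0 0 0 -0.1 255;0 0 0 -0.1 255;0 0 0 -0.1 255;0 0 0 -0.1 255;0 0 0 -0.1 255;0 0 0 -0.1 255;0 0 0 -0.11 255;0 0 0 0 255;0 0 0 0 255;0 0 0 0 255",
)

```text
t: 5.2
tcp_pos: [0.4824, -0.1928, 0.1246]
orientation: [-0.0, 1.0, -0.013, -0.001]
contact_force: [-3.1, 0.9, 5.8]
grip_width: 0.136
```

Emit:
servo_tool(
  steps="0 0 0 0 150;0 0 0 0 60;0 0 0 0 0;0 0 0 0 0;0 0 0 0 0;0 0 0 0 0;0 0 0.03 0 0;0 0 0.04 0 0;0 0 0.04 0 0;0 0 0 0 0;0 0 0 0 0",
)

```text
t: 6.58
tcp_pos: [0.4826, -0.1928, 0.2339]
orientation: [-0.0, 1.0, -0.013, -0.0]
contact_force: [0.0, 0.1, -0.1]
grip_width: 1.002
```

```bash
python3 - <<'E'
from h import *
d=snap('wrist','w2'); snap('top','top2'); snap('scene','sc2'); s=sensors.get_state(); print(s['t'],s['tcp_pos'],s['orientation'],s['contact_force'])
E
```

```text
6.725 [ 0.48217611 -0.19261633  0.2329822 ] [-5.00397763e-04  9.99920085e-01 -1.25759449e-02 -1.19106829e-03] [ 0.27051879 -0.34351768  0.39446105]
```

View pics/w2.png

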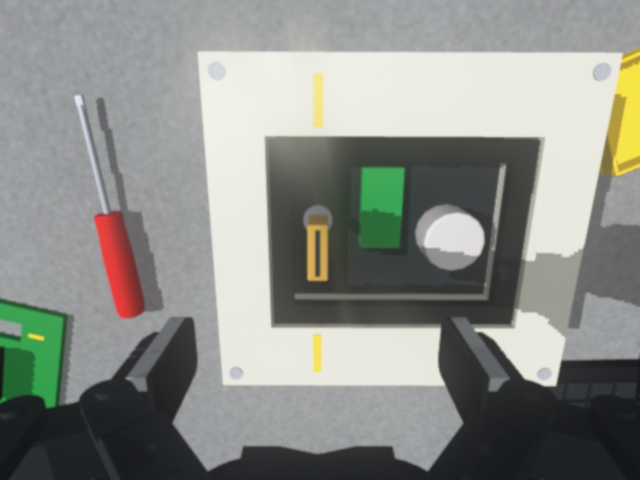

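The slot runs vertically at u=318, in line with the marks at (318,100) and (318,353), and the hand is clear. I'm moving to the panel.

Emit:
servo_tool(
  steps="0.004 0.0328 0 0.1484 0;0.004 0.0328 0 0.1484 0;0.004 0.0328 0 0.1484 0;0.004 0.0328 0 0.1484 0;0.004 0.0328 0 0.1484 0;0.004 0.0328 0 0.1484 0;0.004 0.0328 0 0.1484 0;0.004 0.0328 0 0.1484 0;0.004 0.0328 0 0.1484 0;0.004 0.0328 0 0.1484 0;0.004 0.0328 0 0.1484 0;0.003 0.0328 0 0.1484 0",
)

```text
t: 8.22
tcp_pos: [0.5295, 0.2015, 0.233]
orientation: [-0.001, 0.637, 0.771, -0.001]
contact_force: [0.0, 1.0, 0.0]
grip_width: 1.0
```

Emit:
servo_tool(
  steps="0 0 0 0 0;0 0 0 0 0",
)

```text
t: 8.48
tcp_pos: [0.5294, 0.2001, 0.2334]
orientation: [-0.0, 0.639, 0.769, -0.001]
contact_force: [-0.6, 1.1, 0.5]
grip_width: 1.0
```

```bash
python3 - <<'E'
from h import *
d=snap('wrist','w3'); s=sensors.get_state(); print(s['t'],s['tcp_pos'],s['orientation'])
q=s['orientation'];print('jaw',2*np.arctan2(q[2],q[1])-np.pi/2)
d=load('w2')
f=lambda l,z:np.array([atz(d,u,v,z) for u,v in l])
A=lambda e:float(np.arctan2(e[1],e[0]).round(4))
b=f([(198.5,51.5),(622,52.5),(556,385),(223,385)],.12)
print(b.mean(0),[np.linalg.norm(b[i]-b[(i+1)%4]).round(4) for i in range(4)],[A(b[i]-b[(i+1)%4]) for i in range(4)])
b=f([(265,137),(543.5,137.5),(516,326),(271,327.5)],.12)
print(b.mean(0),[np.linalg.norm(b[i]-b[(i+1)%4]).round(4) for i in range(4)],[A(b[i]-b[(i+1)%4]) for i in range(4)])
print('stud',f([(318,224.5),(318,281)],.15))
E
```

```text
8.525 [0.52951569 0.1997916  0.23359186] [-3.06006522e-04  6.39527246e-01  7.68768008e-01 -7.46815054e-04]
jaw 0.18302946768149453
[ 0.48041078 -0.24437475  0.12      ] [np.float64(0.2394), np.float64(0.2201), np.float64(0.2405), np.float64(0.2207)] [1.5438, -0.0243, -1.5952, 3.1124]
[ 0.48052183 -0.24427736  0.12      ] [np.float64(0.1667), np.float64(0.1259), np.float64(0.1687), np.float64(0.1274)] [1.5443, -0.014, -1.5884, 3.112]
stud [[ 0.4990449  -0.19289393  0.15      ]
 [ 0.46480229 -0.19206237  0.15      ]]
```

View pics/w3.png

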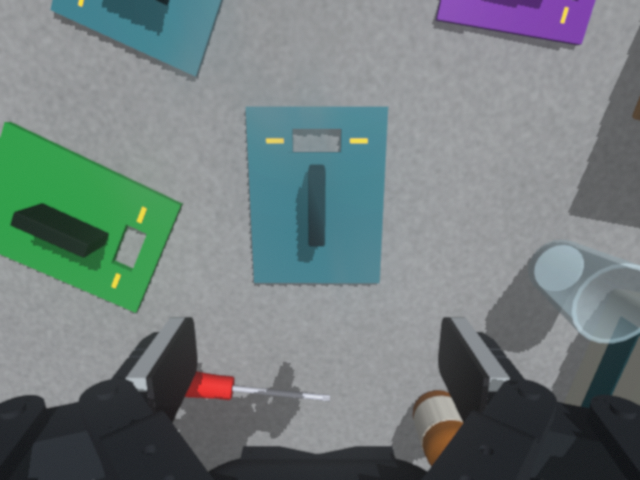

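The large teal panel is centred at about (317,195), with its slot at (317,140), its rib at (317,205) and corners (247,107), (388,107), (379.5,284) and (253,284).

```bash
python3 - <<'E'
from h import *
crop('w3',235,95,400,295,'c5',3)
d=load('w3')
f=lambda l,z:np.array([atz(d,u,v,z) for u,v in l])
A=lambda e:float(np.arctan2(e[1],e[0]).round(4))
b=f([(246.5,107),(388,107),(379.5,284),(253.5,284)],.008)
print(b.mean(0),[np.linalg.norm(b[i]-b[(i+1)%4]).round(4) for i in range(4)],[A(b[i]-b[(i+1)%4]) for i in range(4)])
print('rib',f([(308,166),(325,166),(325,246),(308,246)],.046))
E
```

```text
[0.52863036 0.20155027 0.008     ] [np.float64(0.119), np.float64(0.1607), np.float64(0.1204), np.float64(0.1608)] [-2.9577, 1.7545, 0.1847, -1.3957]
rib [[0.5153946  0.23543037 0.046     ]
 [0.52852558 0.23787597 0.046     ]
 [0.54094082 0.17311014 0.046     ]
 [0.52702604 0.17051337 0.046     ]]
```

View pics/c5.png

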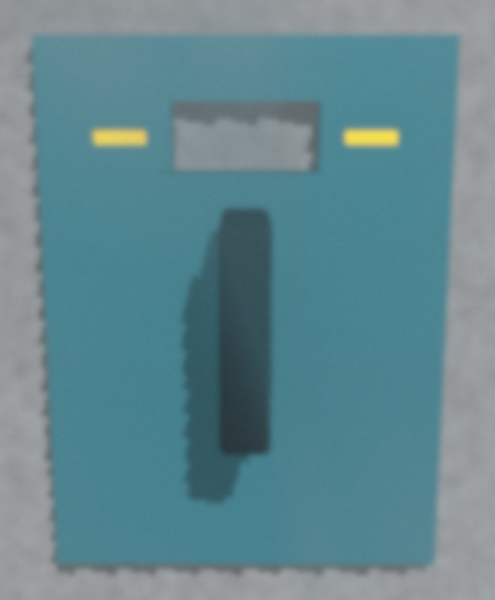

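Emit:
servo_tool(
  steps="-0.0008 0.0018 -0.03 0 0;0 0 -0.04 0 0;0 0 -0.04 0 0;0 0 -0.04 0 0;0 0 -0.035 0 0;0 0 -0.02 0 0;0 0 -0.0135 0 0;0 0 0 0 0;0 0 0 0 0",
  grip_force=60,
)

```text
t: 9.65
tcp_pos: [0.53, 0.2027, 0.0168]
orientation: [0.0, 0.639, 0.769, 0.001]
contact_force: [-0.5, -0.3, -1.3]
grip_width: 0.998
```

Emit:
servo_tool(
  steps="0 0 0 0 120;0 0 0 0 200;0 0 0 0 255;0 0 0 0 255;0 0 0 0 255;0 0 0 0 255;0 0 0 0 255;0 0 0 0 255",
)

```text
t: 10.65
tcp_pos: [0.5293, 0.2025, 0.0161]
orientation: [0.0, 0.639, 0.769, 0.0]
contact_force: [-0.7, 0.7, 5.9]
grip_width: 0.153
```

Emit:
servo_tool(
  steps="0 0 0.01 0 255;0 0 0.02 0 255;0 0 0.04 0 255;0 0 0.05 0 255;0 0 0.05 0 255;0 0 0.05 0 255;0 0 0 0 255;0 0 0 0 255;0 0 0 0 255",
)

```text
t: 11.78
tcp_pos: [0.528, 0.202, 0.2343]
orientation: [-0.001, 0.639, 0.769, -0.001]
contact_force: [-0.5, 0.4, -3.3]
grip_width: 0.153
```

```bash
python3 - <<'E'
from h import *
snap('wrist','w4');snap('top','top4'); s=sensors.get_state(); print(s['t'],s['tcp_pos'],s['orientation'],s['contact_force'],s['grip_width'])
E
```

```text
11.875 [0.52830483 0.20213291 0.23430392] [-7.63787390e-04  6.38847956e-01  7.69331583e-01 -1.27311619e-03] [ 0.86120681 -0.72320386 -2.56940913] 0.15237293825154732
```

View pics/w4.png

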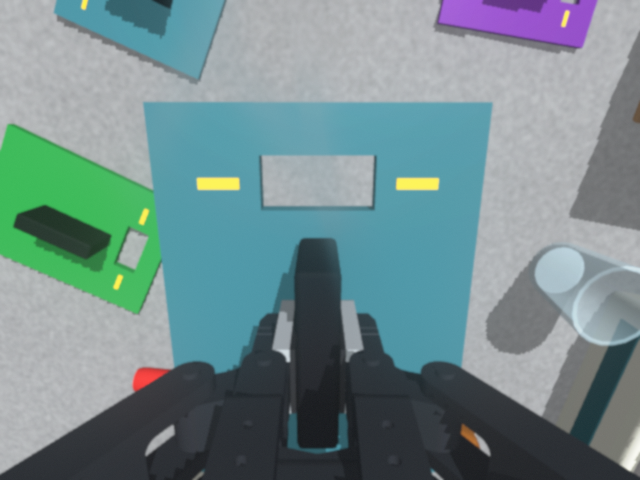

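View pics/top4.png

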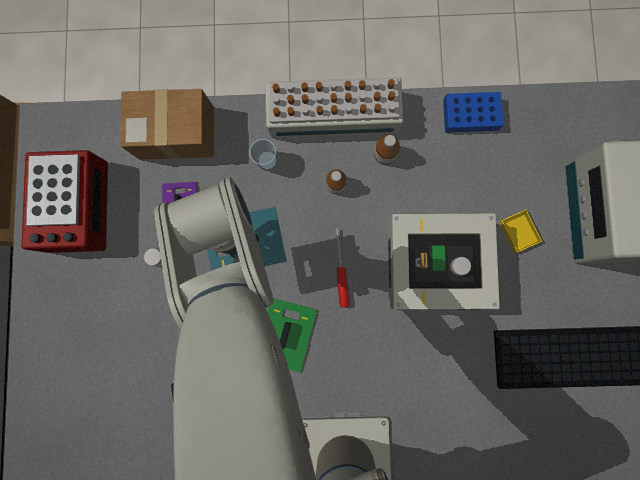

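The panel hangs square from the grip, with its marks at (218,184) and (417,184), the slot at (262–376, 155–208) and its front edge at v=102 from u=145 to u=492.

```bash
python3 - <<'E'
from h import *
d=load('w4'); t=np.array([.5283,.2021]);a=2*np.arctan2(.76933,.63885)-np.pi/2
print('jaw',a)
for z in(.2262,):
  pts=[(218,184),(417.5,184),(262,155),(376,155),(145,102),(492,102),(168,300),(470,300)]
  for u,v in pts:
    p=atz(d,u,v,z)[:2]-t; c,s=np.cos(a),np.sin(a); print(u,v,np.round([c*p[0]+s*p[1],-s*p[0]+c*p[1]],4))
  print(dep(d,230,240),dep(d,400,240),dep(d,310,120))
E
```

```text
jaw 0.18478957910771387
218 184 [-0.0362  0.0519]
417.5 184 [0.0364 0.0519]
262 155 [-0.0197  0.0623]
376 155 [0.0209 0.0623]
145 102 [-0.0593  0.0802]
492 102 [0.06   0.0802]
168 300 [-0.0593  0.0057]
470 300 [0.0605 0.0059]
[0.49018578 0.22618792 0.22652035] [0.55344637 0.23800806 0.2262174 ] [0.512143   0.27460463 0.22627241]
```

Emit:
servo_tool(
  steps="-0.004 -0.0372 0 -0.0176 255;-0.004 -0.0372 0 -0.0176 255;-0.004 -0.0372 0 -0.0176 255;-0.004 -0.0372 0 -0.0176 255;-0.004 -0.0372 0 -0.0176 255;-0.004 -0.0372 0 -0.0176 255;-0.004 -0.0372 0 -0.0176 255;-0.004 -0.0372 0 -0.0176 255;-0.004 -0.0372 0 -0.0176 255;-0.004 -0.0372 0 -0.0176 255;-0.004 -0.0372 0 -0.0176 255;-0.0035 -0.0374 0 -0.0174 255",
)

```text
t: 13.38
tcp_pos: [0.481, -0.2452, 0.2348]
orientation: [-0.001, 0.717, 0.698, -0.0]
contact_force: [0.6, -0.1, -2.4]
grip_width: 0.154
```

Emit:
servo_tool(
  steps="0 0 0 0 255;0 0 0 0 255;0 0 0 0 255",
)

```text
t: 13.75
tcp_pos: [0.4816, -0.2432, 0.2354]
orientation: [-0.0, 0.716, 0.698, -0.0]
contact_force: [0.1, 0.1, -2.9]
grip_width: 0.156
```

```bash
python3 - <<'E'
from h import *
snap('wrist','w5'); 
for i in range(4):
    s=sensors.get_state(); q=s['orientation'];print(s['t'],s['tcp_pos'],2*np.arctan2(q[2],q[1])-np.pi/2,s['contact_force']); snap('scene','sc5') 
E
```

```text
13.8 [ 0.48169203 -0.24322437  0.2356004 ] -0.024941086701504966 [-0.46550309  0.86109672 -2.3076796 ]
13.85 [ 0.48176833 -0.24328631  0.23571309] -0.024907122049865782 [-0.24851127  0.26226658 -2.55564383]
13.9 [ 0.4818059  -0.24339859  0.2357733 ] -0.025000877471788918 [ 0.0168809  -0.98946684 -2.51618106]
13.95 [ 0.48180555 -0.2435345   0.23582891] -0.025143527563479262 [ 0.40494873 -0.7845867  -2.63427277]
```

View pics/w5.png

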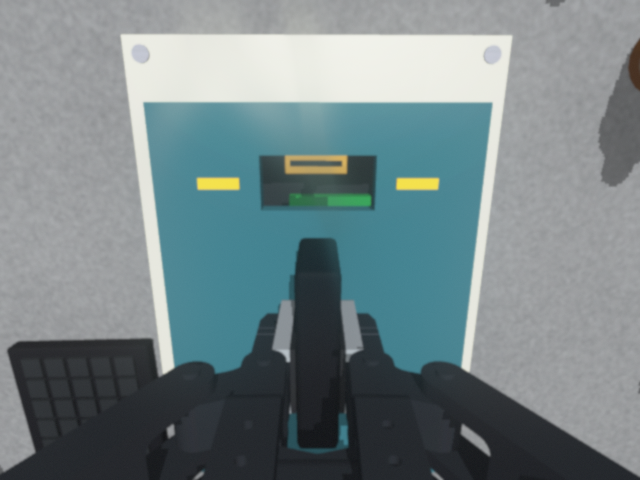

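View pics/sc5.png

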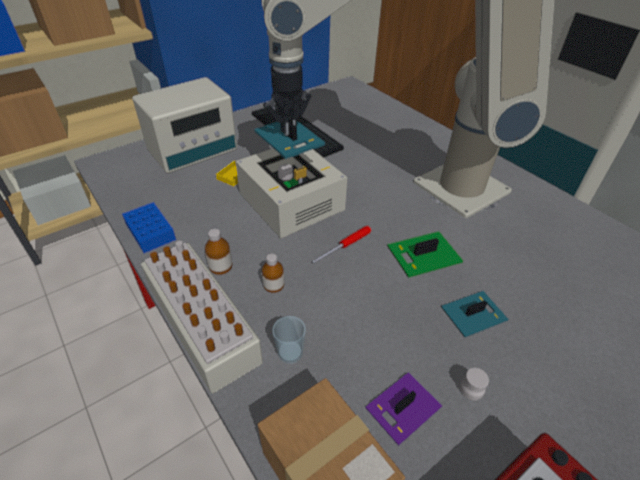

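```bash
python3 - <<'E'
from h import *
d=load('w5')
t=np.array([.48170,-.24322]);zp=.2356-.0161+.008
b=np.mean([atz(d,u,v,.15) for u,v in[(285,155.5),(348,155.5),(348,174.5),(285,174.5)]],0)
m=np.mean([atz(d,218,184,zp),atz(d,417.5,184,zp)],0)
print('stud',b,'marks/slot c',m,'need shift',b-m)
# module front outer corners vs panel
A=atz(d,121.5,35,.12);B=atz(d,512,35,.12);print(A,B,np.arctan2(*(B-A)[[1,0]]),(A+B)/2)
a=-.026;R=np.array([[np.cos(a),-np.sin(a)],[np.sin(a),np.cos(a)]]);print('bay',((A+B)/2)[:2]-R@[0,.12], b[:2]-R@[0,.052])
E
```

```text
stud [ 0.48254517 -0.19322187  0.15      ] marks/slot c [ 0.48324902 -0.19118088  0.2275    ] need shift [-0.00070385 -0.00204099 -0.0775    ]
[ 0.37443778 -0.12152025  0.12      ] [ 0.59419716 -0.1269783   0.12      ] -0.0248313506932079 [ 0.48431747 -0.12424928  0.12      ]
bay [ 0.48119782 -0.24420872] [ 0.48119332 -0.2452043 ]
```

Emit:
servo_tool(
  steps="-0.001 -0.0015 -0.02 0 255;0 0 -0.025 0 255;0 0 -0.019 0 255;0 0 0 0 255;0 0 0 0 255;0 0 0 0 255",
)

```text
t: 14.75
tcp_pos: [0.4813, -0.2459, 0.1728]
orientation: [0.001, 0.716, 0.698, 0.0]
contact_force: [0.7, 0.0, -2.8]
grip_width: 0.156
```

```bash
python3 - <<'E'
from h import *
snap('wrist','w6'); 
s=sensors.get_state(); q=s['orientation'];print(s['t'],s['tcp_pos'],2*np.arctan2(q[2],q[1])-np.pi/2,s['contact_force'])
crop('w6',120,20,520,310,'c6',2)
E
```

```text
14.8 [ 0.48122491 -0.24591651  0.17277731] -0.0261513557789812 [-1.40765199  0.07630776 -1.90176534]
```

View pics/c6.png

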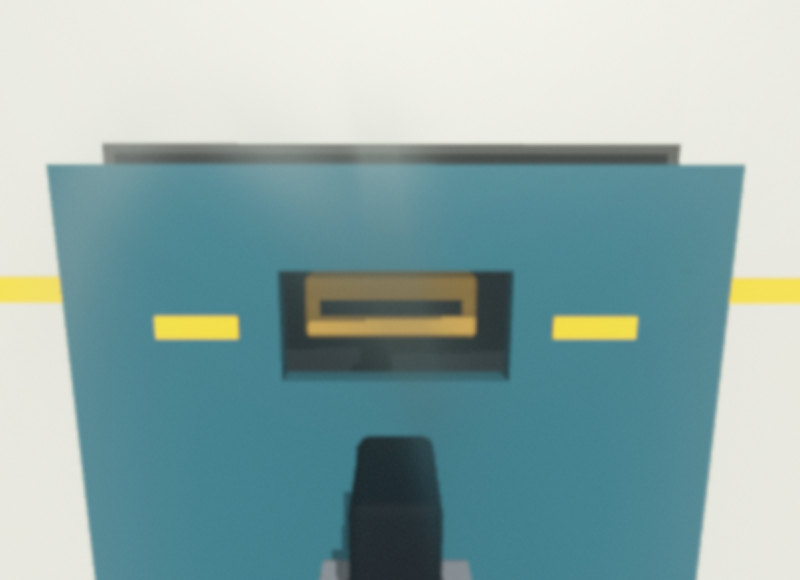

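```bash
python3 - <<'E'
from h import *
d=load('w6'); zp=.1728-.0161+.008
f=lambda u,v,z:atz(d,u/2+120-.25,v/2+20-.25,z)
m=(f(196,328,zp)+f(595,328,zp))/2
b=np.mean([f(305,276,.15),f(477,276,.15),f(477,337,.15),f(305,337,.15)],0)
print('slot-c',m,'stud',b,b-m)
e=(f(103,144,.12)+f(680,144,.12))/2;p=(f(47,165,zp)+f(745,165,zp))/2
print('edge gap',e-p, 'want (0,.004)')
E
```

```text
slot-c [ 0.4829989  -0.19388176  0.1647    ] stud [ 0.48217419 -0.19201202  0.15      ] [-0.00082471  0.00186974 -0.0147    ]
edge gap [-0.00073835  0.00556577 -0.0447    ] want (0,.004)
```

Emit:
servo_tool(
  steps="-0.0008 0.0015 0 0 255;0 0 -0.005 0 255;0 0 -0.01 0 255;0 0 -0.01 0 255;0 0 -0.01 0 255;0 0 0 0 255;0 0 0 0 255;0 0 0 0 255",
)

```text
t: 15.8
tcp_pos: [0.4802, -0.2443, 0.1372]
orientation: [0.0, 0.716, 0.698, 0.0]
contact_force: [0.3, 0.7, -3.2]
grip_width: 0.155
```

```bash
python3 - <<'E'
from h import *
snap('wrist','w7'); 
s=sensors.get_state(); q=s['orientation'];print(s['t'],s['tcp_pos'],2*np.arctan2(q[2],q[1])-np.pi/2,s['contact_force'])
crop('w7',120,20,520,310,'c7',2)
E
```

```text
15.85 [ 0.4801566  -0.24428877  0.13719194] -0.026176911467661546 [ 0.02826538  0.39864723 -2.33884616]
```

View pics/c7.png

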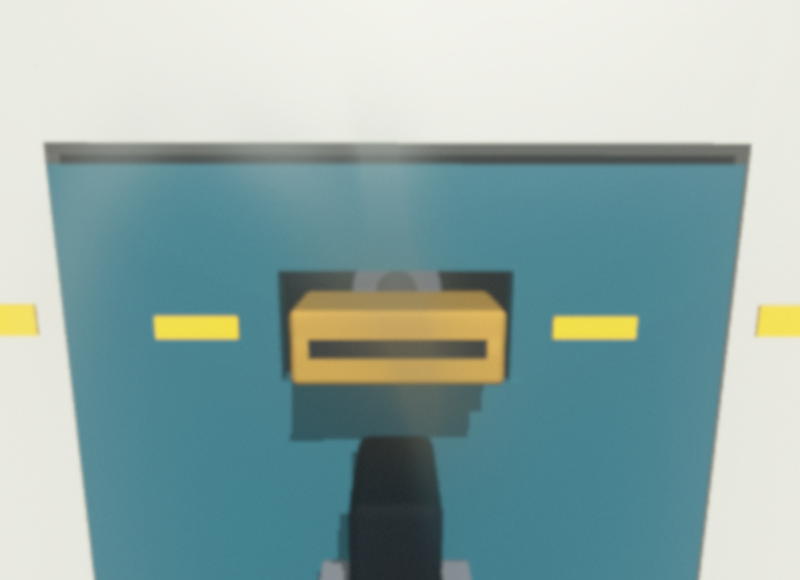

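The head has passed through the slot with clear gaps all round and no contact force. I'm pressing down in small steps.

Emit:
servo_tool(
  steps="0 0 -0.002 0 255;0 0 -0.002 0 255;0 0 -0.002 0 255;0 0 -0.001 0 255;0 0 0 0 255;0 0 0 0 255",
)

```text
t: 16.6
tcp_pos: [0.4801, -0.2443, 0.1303]
orientation: [0.0, 0.716, 0.698, 0.0]
contact_force: [-2.8, 1.2, 6.6]
grip_width: 0.156
```

Emit:
servo_tool(
  steps="0 0 -0.001 0 255;0 0 -0.001 0 255;0 0 -0.0005 0 255;0 0 0 0 255;0 0 0 0 255;0 0 0 0 255",
)

```text
t: 17.35
tcp_pos: [0.4801, -0.2443, 0.128]
orientation: [0.0, 0.716, 0.698, 0.0]
contact_force: [-3.1, 1.7, 8.0]
grip_width: 0.153
```

Emit:
servo_tool(
  steps="0 0 -0.0005 0 255;0 0 -0.0005 0 255;0 0 0 0 255;0 0 0 0 255;0 0 0 0 255",
)

```text
t: 17.98
tcp_pos: [0.4801, -0.2443, 0.128]
orientation: [0.0, 0.716, 0.698, 0.0]
contact_force: [-5.3, 3.2, 19.4]
grip_width: 0.154
```

The z has stopped at 0.128 with the force up to 19 N, so the seal is on its stop. Next I hold it there and check.

Emit:
servo_tool(
  steps="0 0 0 0 255;0 0 0 0 255;0 0 0 0 255;0 0 0 0 255;0 0 0 0 255;0 0 0 0 255;0 0 0 0 255;0 0 0 0 255;0 0 0 0 255;0 0 0 0 255;0 0 0 0 255;0 0 0 0 255",
)

```text
t: 19.48
tcp_pos: [0.4801, -0.2443, 0.128]
orientation: [0.0, 0.716, 0.698, 0.0]
contact_force: [-5.4, 3.6, 19.0]
grip_width: 0.15
```

Emit:
servo_tool(
  steps="0 0 0 0 255;0 0 0 0 255;0 0 0 0 255;0 0 0 0 255;0 0 0 0 255;0 0 0 0 255;0 0 0 0 255;0 0 0 0 255",
)

```text
t: 20.48
tcp_pos: [0.4801, -0.2443, 0.128]
orientation: [0.0, 0.716, 0.698, 0.0]
contact_force: [-5.4, 2.8, 18.7]
grip_width: 0.152
```

```bash
python3 - <<'E'
from h import *
snap('wrist','w8');snap('scene','sc8')
s=sensors.get_state(); print(s['t'],s['tcp_pos'],s['orientation'],s['contact_force'],s['torque'])
crop('w8',120,20,520,310,'c8',2);crop('sc8',220,100,380,240,'c9',5)
E
```

```text
20.575 [ 0.48013105 -0.24428808  0.12799951] [4.03905533e-04 7.16285360e-01 6.97807356e-01 1.19262716e-04] [-5.19616754  3.90298207 18.53336879] [0.53081248 1.01081859 0.01950844]
```

View pics/c8.png

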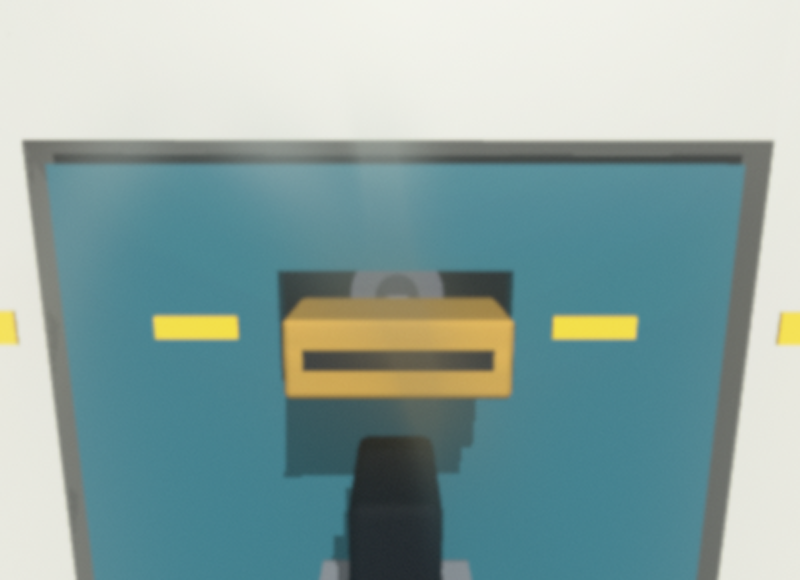

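View pics/c9.png

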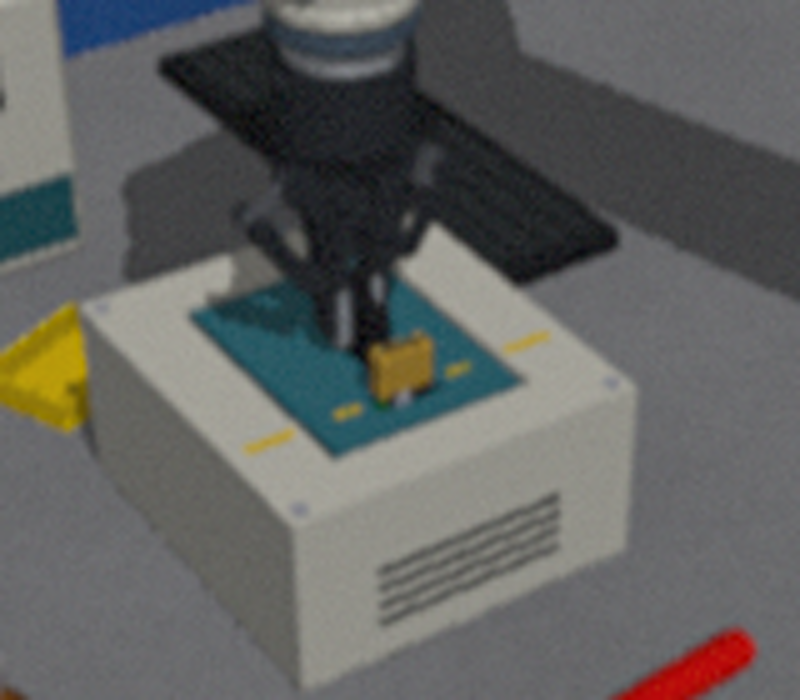

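The panel sits flush, centred and square. The fastener at (398,335) in the crop is in line with the marks, and the push is steady at about 19 N.

```bash
python3 - <<'E'
from station import order, sensors
print(order.finish_job()); print(sensors.get_state()['contact_force'])
E
```

```text
the job is handed in; nothing more can be done
None
the job is handed in; nothing more can be done
```

The job is handed in. The fastener is lined up, and the large teal panel is in the bay, pressed flush and still held down. `finish_job()` gives no verdict, so this rests on my own last checks.

**What I did:**
- I turned the fastener about 0.81 rad until its slot lined up with the marks, then let go and lifted clear.
- I picked up the panel by its grip and lowered it over the fastener's head.
- I pressed it down onto the seal's stop, held it there about 2.5 s, and handed in at about 20.6 s with the hand still pressing.

**Last checks:**
- **Depth:** the tool stopped at z = 0.128 m as the push rose from 8 N to about 19 N, so the seal was at its stop. The pictures show the panel level with the module's top.
- **Position and angle:** the grip is within about 1 mm of my estimate of the bay centre, and the gripper is square to the module within about 0.001 rad. In the pictures the panel is level with even gaps, and the fastener is still in line with the marks.
- **Bystanders:** the screwdriver and tray looked undisturbed in the final close-up. I last saw the others in the picture taken before lowering the panel, and they were in place then.

**Disagreement:** the top camera put the bay centre about 1.5 mm further in x than the wrist camera and the fastener grip did. I used the wrist and grip values.

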